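# Switch on the tuning bench's wind supply with its key

### The arm

A 7-joint arm with a two-finger parallel gripper is mounted at the origin on the work surface. World frame = base frame: x ahead of the robot, y to its left, z up, the work surface at z = 0. Lengths are in m, angles in rad, forces in N, time in s.
With the tool pointing down it reaches from about 0.425 to 1.025 m from the base axis. Payload 9.4 kg.
Tool frame: the origin (TCP) lies where the fingers leave the gripper's body, on its centre line; the fingertips stand 84 mm ahead of it and the grasp point (between the pads) lies 65 mm ahead of it; y points along the fingers, z is the direction in which the jaws open and shut, and the axes are right-handed (so a half turn about y gives the same grasp; the last joint's range is limited). The gripper opens to 93 mm and grips with 3 to 60 N. Pads are 15 mm wide; open, the fingers measure 128 mm over their backs; the gripper's body (75 mm by 188 mm) begins 65 mm behind the grasp point.
Start: joints at [1.096, 0.599, -0.003, 1.599, 0.002, 0.943, -0.08], TCP at [0.281, -0.668, 0.303] pointing down, gripper open.
Joint ranges: [-2.57, 2.57], [-0.35, 1.97], [-1.29, 1.29], [0.11, 2.56], [-1.05, 4.19], [0.11, 1.86], [-2.63, 2.63]. Speed limits (rad/s): [2.22, 2.22, 3.01, 3.01, 3.14, 3.14, 3.14].

### API

Orientations are given as a unit quaternion [x, y, z, w].
In Python, from cell import read_state, camera, calibration, job_done gives the robot as it stands.
- The arm moves only by the shell command python3 -m inch 'ROWS' [FORCE]. ROWS is text: rows parted by semicolons, each of 5 numbers parted by spaces: the opening, from -1 (shut) to 1 (fully open), then the shift along the tool's x, y, z in units of 0.8 m (1.0 is 0.8 m), then the turn about the tool's y in units of pi rad (1.0 is pi rad). In form: jaw dx dy dz yaw; .... A call has exactly 10 rows; each row shifts and turns the pose as measured when the row begins, along the tool's axes as they then stand; what a row does not reach is not made up. A row lasts 1/12 s, in which the tool goes at most 41.7 mm and 7.16 degrees, less where a joint would pass 70% of its speed; a pose out of reach is approached as far as the arm can. A call with a number of a shift or a turn outside -1 to 1 is refused whole. A call with a gripper value outside its range is refused whole. The fingers move at their own pace and stop on an object; FORCE is the grip in N (left out, the last holds). Time passes only in rows, so rows that do not move let the fingers close, or fill a call up. It gives the time, the measured TCP pose, the force and the opening at its end, in the units of the state.
- read_state(): the state, without advancing time (a new reading comes with each control period).
- camera(name): name is "scene" or "top"; returns the picture (420x560x3 uint8, red, green, blue); there is no depth.
- calibration(name): a dict with "fx", "fy", "cx", "cy" (pixels), "origin" and "rotation" of the camera in the world. Camera axes: x right, y down, z forward; pixel columns grow to the right and rows downward; lengths in m; the calibration is good to about 2 mm. A picture is of the moment at which its call begins. calibration takes no time and is no camera call.
- job_done(): hands the job in, once; it reports no verdict.
The state is a dict: "clock": time; "q": joint angles; "qd": joint speeds; "joint_torque": joint torques, N m; "tcp_pos": TCP position; "ee_rot": TCP orientation; "ft_force": force on the tool from outside, world axes, zero at the start; "wrist_torque": the same for the moment, N m; "width": finger opening in m.
Only numpy, scipy, OpenCV 4.12 (cv2) and the standard library are available. Lean on these libraries where they do the work, as an engineer would, in place of code of your own. Each camera call takes 0.05 s, during which the arm holds its last target.

### The job

Take the key with the broad round bow out of the walnut case, push it fully into the key switch on top of the grey wind-supply unit, turn it clockwise from off to on as far as it goes, and let go, leaving it in the switch. Leave the slim key in its groove, the case open, and everything else on the desk where it is.

Things in the scene. Friction and masses are not known exactly. Their poses are not given: they have to be found in the camera images.
- round_key_bow (a point): Key to use, brass, upright, blade down in a case groove. Point: centre of its bow, a flat disc 36 mm wide, 10 thick; grip here. x along bow and blade width, y through thickness, z up. Below: shoulder 22x12 mm, 10 tall, underside 27 mm under this point; blade 14x5 mm (last 4 mm: 10x3), tip 49 mm under it. Same after half a turn about z. About 50 g.
- slim_key_bow (a point): Other brass key, to be left alone, upright in the other groove (which is which varies): its bow is a narrow bar 18 mm wide, 10 thick, 42 tall. Point: centre of the bow, 31 mm above the underside of its shoulder (24x12 mm). Axes as for the round key. Its 20 mm wide blade does not fit the switch.
- case: Walnut case, fixed, 220 (x) by 170 (y) by 40 mm tall, flat on top; origin: centre of underside. Two grooves, 7 mm wide, 26 deep, run along y at x = -45 and +45 mm, one key in each, at y from -55 to +5 mm. The keys' shoulders rest on the top face; the bows stand clear above it.
- case_lid (a joint): Case lid, 220 mm wide, 165 tall, hinged on the case's +y edge (86 mm from its centre, 40 mm up), standing upright, top about 205 mm over the desk. 0 is upright, positive leans away from the case (to +y, at most 0.35 rad), negative swings shut (-1.5). Stiff, stays put.
- wind_unit: Grey wind-supply unit, fixed, 170 (x) by 150 (y) by 75 mm tall; origin: centre of underside. On top, 20 mm from centre towards -x, the round key switch in a steel collar 48 mm wide, 9 high. A white bar beside the collar marks off, a white dot on. A flat gauge and vent slits lie behind it.
- switch_mouth (a point): Centre of the key slot at the top face of the turning plug, about 83 mm above the desk (the collar around it, 36 mm inside, is 1 mm higher). x along the slot, turning with it; z up. Slot 17 x 6.8 mm, 24 mm deep; takes the blade until the key's shoulder rests on the plug, bow centre then 27 mm above this point.
- key_switch (a joint): Angle of the key switch: 0 is the off stop; starts off (0 to 0.12 rad), grows clockwise seen from above to the on stop at 1.31 rad (75 degrees). Friction of 0.04 N m holds it where left; no spring. The blade has about 0.13 rad of play either way in the slot.
- reed_plate: Bystander: brass reed plate 28 x 104 x 4 mm lying across the ceramic plate rest; origin at the centre of its underside.
- chrome_cover: Bystander: chrome cover 30 x 105 x 14 mm; origin at the centre of its underside.
- mallet: Bystander: small hardwood mallet lying along its y, 167 mm long, head 65 x 34 x 32 mm at its +y end; origin at desk height near its middle.
- plate_rest: Bystander: white ceramic plate rest 55 x 130 x 20 mm; origin at the centre of its underside.
- reed_jar: Bystander: closed glass jar, 52 mm diameter, 65 mm tall; origin at the centre of its underside.
- screwdriver: Bystander: screwdriver 160 mm long lying on the desk.

How it is judged:
On the way, in this order (a step that is already met when the one before it is completed fails the run):
1. the round key is fully in the slot while the switch is still off (horizontal distance between round_key_bow and switch_mouth below 0.006 m and z of round_key_bow in the frame of switch_mouth below 0.031 m and angle between round_key_bow's own z axis and vertical below 0.15 rad and angle between the x axis of round_key_bow and the x axis of switch_mouth, either way round below 0.25 rad and value of joint key_switch below 0.4 rad), for 0.1 s.
2. the key, in the slot, has turned the switch to on (horizontal distance between round_key_bow and switch_mouth below 0.006 m and z of round_key_bow in the frame of switch_mouth below 0.031 m and angle between round_key_bow's own z axis and vertical below 0.15 rad and angle between the x axis of round_key_bow and the x axis of switch_mouth, either way round below 0.25 rad and value of joint key_switch above 1.1 rad), for 0.2 s.
At the end, for the whole second after the job is handed in: Round key at rest in the slot: bow centre within 6 mm of the slot's axis and under 31 mm above its mouth (home is 27), within 0.15 rad of upright and 0.25 rad of the slot; switch past 1.1 rad (stop 1.31); slim key within 20 mm of its start; lid not below -0.8 rad (all of step 2 and linear speed of round_key below 0.02 m/s and distance of slim_key_bow from where it was at the start of the episode below 0.02 m and value of joint case_lid above -0.8 rad); the robot touches nothing.
It fails at once if the reed plate, chrome cover, mallet, plate rest, jar or screwdriver is shifted by more than 30 mm (distance of any of reed_plate, chrome_cover, mallet, plate_rest, reed_jar, screwdriver from where it was at the start of the episode above 0.03 m).
It fails at once if the slim key is taken or shifted by more than 20 mm (distance of slim_key_bow from where it was at the start of the episode above 0.02 m).
It fails at once if the case lid is pushed more than half shut (value of joint case_lid below -0.8 rad).
It also fails if it takes over 58 s, if anything falls off the work surface, if the arm or the gripper's body presses on something with over 40 N, if the wrist force passes 120 N, or if a joint passes its speed limit or range.

## Working session

There is one attempt and no reset: what is moved stays moved. The work goes in short steps, Python scripts to look and compute and a shell command to move; the robot and the scene stay as the last step left them, time stands still between calls to the robot, and variables do not carry over. Pictures are saved under pics/ and viewed, and the job is handed in when it is done.

```bash
ls; mkdir -p pics
python3 - <<'E'
from cell import *
import cv2
for n in("scene","top"):
    cv2.imwrite(f"pics/{n}0.png",camera(n)[:,:,::-1]); c=calibration(n); print(n,c)
print(read_state())
E
```

```text
pics
scene {'fx': 494.78972476199544, 'fy': 494.78972476199544, 'cx': 278.5026012298792, 'cy': 215.99809752325507, 'origin': array([1.47081867, 0.27126662, 0.99625299]), 'rotation': array([ 0.5222736 ,  0.76225693, -0.31880064, -0.21109433])}
top {'fx': 420.6746767519841, 'fy': 420.6746767519841, 'cx': 278.93803977656097, 'cy': 208.6946514357451, 'origin': array([ 0.42558169, -0.08069595,  1.07936424]), 'rotation': array([-0.70071567,  0.70741787, -0.06911749,  0.06148393])}
{'clock': 0.1, 'q': array([ 1.09628229,  0.60006634, -0.00253278,  1.6000554 ,  0.00181382,
        0.94289431, -0.07980895]), 'qd': array([-0.00021122, -0.00089793, -0.00123412, -0.00147895, -0.00018658,
       -0.00213317,  0.00118456]), 'joint_torque': array([ 4.49066487e-03, -7.66552448e+01,  1.50171004e+00, -2.52937049e+01,
       -5.23329154e-02,  1.35591882e-02,  5.37060487e-05]), 'tcp_pos': array([ 0.2807317 , -0.66809277,  0.3019291 ]), 'ee_rot': array([-0.13989034,  0.69364081, -0.69268171,  0.13958931]), 'ft_force': array([ 0.27181307, -0.12081304,  0.16510998]), 'wrist_torque': array([-0.0300218 ,  0.0172966 , -0.00519991]), 'width': 0.09280988363303377}
```

View pics/scene0.png

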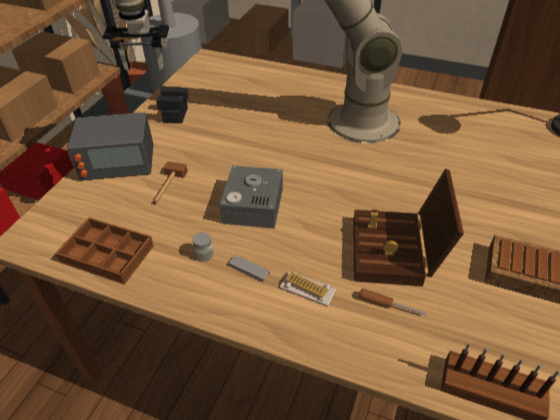

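View pics/top0.png

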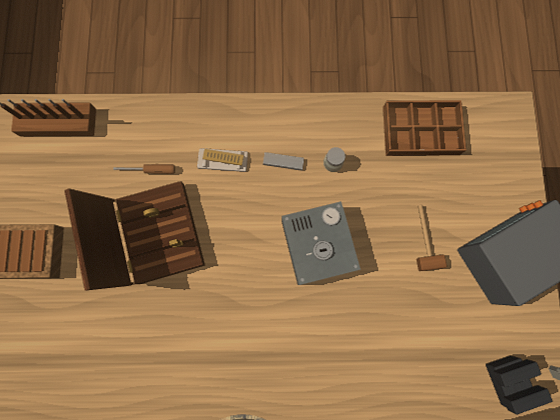

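The scene view shows the case at (390,245) with two brass bows: one near (373,218), a rounder one near (391,247). The top view shows them at (151,212) and (176,243), with the switch at (323,250). I'll zoom in on these.

Run:
```python
import cv2,numpy as np
t=cv2.imread("pics/top0.png");s=cv2.imread("pics/scene0.png")
r=lambda i,x,y,w,h,k:cv2.resize(i[y:y+h,x:x+w],None,fx=k,fy=k,interpolation=cv2.INTER_CUBIC)
cv2.imwrite("pics/z1.png",r(t,110,175,100,75+25,6)); cv2.imwrite("pics/z2.png",r(t,275,195,100,100,6))
cv2.imwrite("pics/z3.png",np.hstack([r(s,340,190,95,100,4),r(s,210,155,90,80,5)]))if 0 else 0
cv2.imwrite("pics/z3.png",r(s,340,195,100,95,6));cv2.imwrite("pics/z4.png",r(s,210,155,90,80,6))
```

```text
(no output)
```

View pics/z1.png

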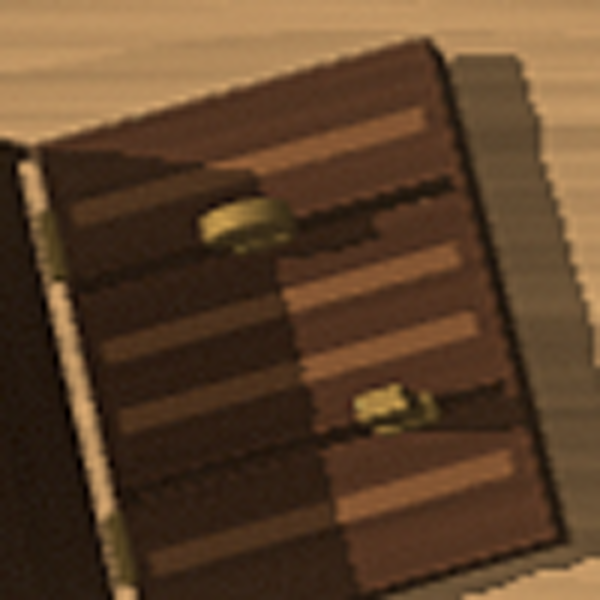

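View pics/z2.png

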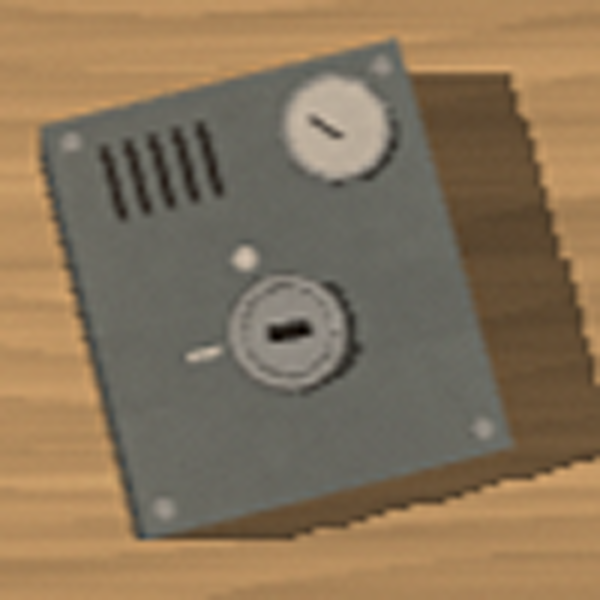

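View pics/z3.png

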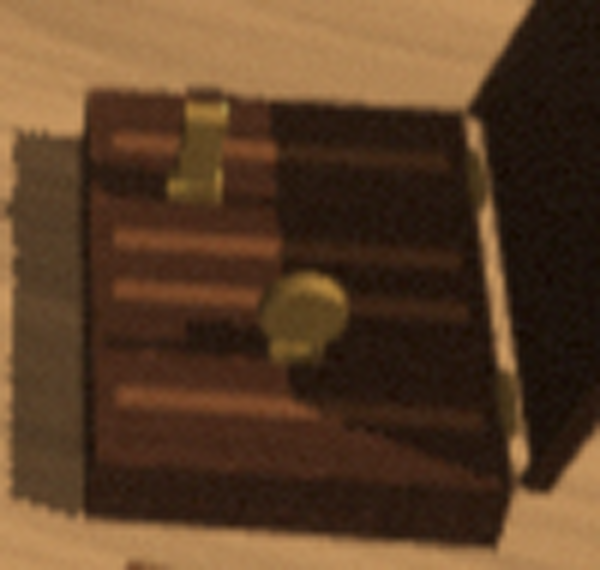

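View pics/z4.png

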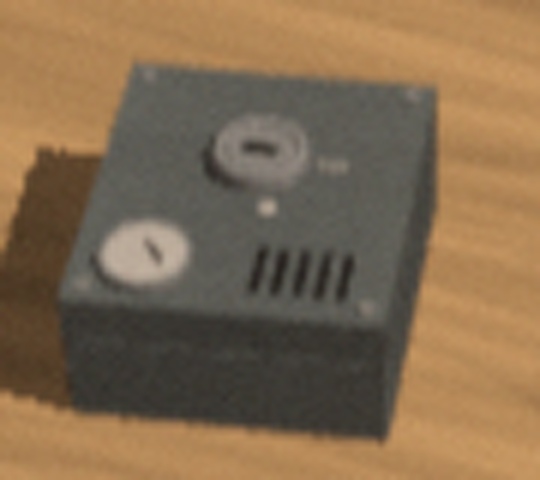

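Round key: its disc is in the groove farther from the robot, at scene (390.4,246.4) and top about (150.4,211.6). The slim bar is at scene (374,216), in the nearer groove. The slot centre is at top (322.8,249.7) and scene (252.6,179.5), pointing at the white bar, so the switch is off.

```bash
cat > h.py <<'E'
import numpy as np
from scipy.spatial.transform import Rotation as R
from cell import *
def ray(n,u,v):
    c=calibration(n); d=R.from_quat(c["rotation"]).as_matrix()@np.array([(u-c["cx"])/c["fx"],(v-c["cy"])/c["fy"],1]); return np.array(c["origin"]),d
def atz(n,u,v,z):
    o,d=ray(n,u,v); return o+d*(z-o[2])/d[2]
def tri(a,b):
    A=[];B=[]
    for n,u,v in(a,b):
        o,d=ray(n,u,v);d=d/np.linalg.norm(d);P=np.eye(3)-np.outer(d,d);A.append(P);B.append(P@o)
    return np.linalg.lstsq(np.vstack(A),np.hstack(B),rcond=None)[0]
def proj(n,p):
    c=calibration(n); q=R.from_quat(c["rotation"]).as_matrix().T@(np.array(p)-c["origin"]); return np.array([c["fx"]*q[0]/q[2]+c["cx"],c["fy"]*q[1]/q[2]+c["cy"]])
def z(x,y,ox,oy,k=6): return ((x+.5)/k-.5+ox,(y+.5)/k-.5+oy)
E
python3 - <<'E'
from h import *
np.set_printoptions(precision=4,suppress=True)
print("bow scene",atz("scene",*z(305,311,340,195),.067))
print("bow top z67/85",atz("top",*z(245,222,110,175),.067),atz("top",*z(247,210,110,175),.085))
print("tri",tri(("scene",*z(305,311,340,195)),("top",*z(245,222,110,175))))
print("slot",atz("top",*z(289,331,275,195),.083),atz("scene",*z(258,149,210,155),.083),tri(("scene",*z(258,149,210,155)),("top",*z(289,331,275,195))))
print("collar", atz("top",*z(289,331,275,195),.084))
ang=lambda a,b:np.degrees(np.arctan2(*(b-a)[[1,0]]))
# case corners top z=.04
c=[atz("top",*z(*p,110,175),.04) for p in[(38,148),(430,40),(565,540)]]
print("case corners",c,[np.linalg.norm(c[0]-c[1]),np.linalg.norm(c[2]-c[1])],ang(c[0],c[1]),ang(c[1],c[2]))
# groove 1 line
g=[atz("top",*z(*p,110,175),.04) for p in[(80,285),(452,185)]];print("groove",g,ang(*g))
w=[atz("top",*z(*p,275,195),.075) for p in[(40,127),(398,40),(512,443),(138,540)]]
print("unit",w,[np.linalg.norm(w[i]-w[(i+1)%4]) for i in range(4)],[ang(w[i],w[(i+1)%4]) for i in range(4)])
m=sum(w)/4;print("ctr",m)
b=atz("top",*z(204,353,275,195),.075);d=atz("top",*z(245,258,275,195),.075);s=atz("top",*z(289,331,275,195),.083)
print("bar,dot ang",ang(s,b),ang(s,d))
e=[atz("top",*z(*p,275,195),.083) for p in[(268,337),(312,325)]];print("slot ang",ang(*e),np.linalg.norm(e[0]-e[1]))
st=read_state();print(R.from_quat(st["ee_rot"]).as_matrix())
E
```

```text
bow scene [0.6116 0.2225 0.067 ]
bow top z67/85 [0.6105 0.2207 0.067 ] [0.6121 0.2148 0.085 ]
tri [0.6106 0.2218 0.0655]
slot [ 0.5121 -0.1952  0.083 ] [ 0.516 -0.193  0.083] [ 0.5123 -0.1952  0.0794]
collar [ 0.512  -0.1951  0.084 ]
case corners [array([0.6477, 0.3167, 0.04  ]), array([0.693 , 0.1543, 0.04  ]), array([0.4824, 0.0926, 0.04  ])] [np.float64(0.1686056613534101), np.float64(0.21949839113345052)] -74.40312143766931 -163.66757880508135
groove [array([0.5894, 0.2958, 0.04  ]), array([0.6304, 0.1431, 0.04  ])] -74.9800596886455
unit [array([ 0.596, -0.098,  0.075]), array([ 0.6306, -0.244 ,  0.075 ]), array([ 0.4678, -0.283 ,  0.075 ]), array([ 0.4316, -0.1345,  0.075 ])] [np.float64(0.15009962993288703), np.float64(0.16747180136088172), np.float64(0.15287905505728702), np.float64(0.16843774001654055)] [np.float64(-76.66670034339128), np.float64(-166.53268828786733), np.float64(103.68915933258911), np.float64(12.522069779536178)]
ctr [ 0.5315 -0.1899  0.075 ]
bar,dot ang 103.09916001309351 27.8020238829685
slot ang -75.40073130864327 0.018115753849742285
[[-0.9219 -0.0007  0.3874]
 [-0.3874  0.0012 -0.9219]
 [ 0.0001 -1.     -0.0014]]
```

```bash
python3 -m inch '1 0 0 0 -0.038; 1 0 0 0 -0.038; 1 0 0 0 -0.038; 1 0 0 0 -0.038; 1 0 0 0 -0.038; 1 0 0 0 -0.038; 1 0 0 0 -0.038; 1 0 0 0 -0.038; 1 0 0 0 -0.038; 1 0 0 0 -0.038'
cat >> h.py <<'E'
def rel(p,jaw):
    """shift to TCP target p in tool axes (units of .8 m) and yaw (units pi) to jaw heading deg"""
    s=read_state();M=R.from_quat(s["ee_rot"]).as_matrix();d=M.T@(np.array(p)-s["tcp_pos"])
    h=np.degrees(np.arctan2(M[1,2],M[0,2]));e=(h-jaw+180)%360-180
    np.set_printoptions(precision=4,suppress=True)
    print("tcp",s["tcp_pos"],"jaw hdg",round(h,2),"tilt",M[:,1],"q",s["q"],"F",s["ft_force"],"w",s["width"],"t",s["clock"])
    print("shift mm",d*1000,"units",d/.8,"yaw deg",e,"units",e/180)
E
python3 -c "
from h import *
rel([.609,.2215,.302],15.3)"
```

```text
clock: 0.93
tcp_pos: [0.2804, -0.6659, 0.2969]
ee_rot: [-0.516, 0.486, -0.479, 0.518]
ft_force: [0.3, -0.2, -0.4]
width: 0.0927
tcp [ 0.2804 -0.6659  0.2969] jaw hdg 4.04 tilt [-0.0053  0.0088 -0.9999] q [ 1.3005  0.6258 -0.3417  1.5892  0.2388  0.9784  0.9531] F [ 0.2681 -0.1515 -0.3845] w 0.0927446152303037 t 0.9333
shift mm [-862.1214    0.9188  390.2587] units [-1.0777  0.0011  0.4878] yaw deg -11.261929780247584 units -0.06256627655693102
```

```bash
python3 -m inch '1 -0.045 -0.002 0.02 -0.03; 1 -0.045 -0.002 0.02 -0.03; 1 -0.045 -0.001 0.02 0; 1 -0.045 -0.001 0.015 0; 1 -0.045 0 0.015 0; 1 -0.045 0 0.015 0; 1 -0.045 0 0.015 0; 1 -0.045 0 0.015 0; 1 -0.045 0 0.015 0; 1 -0.045 0 0.015 0'
python3 -c "
from h import *
rel([.609,.2215,.302],15.3)"
```

```text
clock: 1.77
tcp_pos: [0.3182, -0.2782, 0.2993]
ee_rot: [-0.56, 0.434, -0.425, 0.563]
ft_force: [1.3, 0.6, 0.3]
width: 0.0929
tcp [ 0.3182 -0.2782  0.2993] jaw hdg 15.15 tilt [-0.0082  0.0109 -0.9999] q [ 0.9891  0.2826 -0.4984  2.2341  0.2044  0.6806  0.6105] F [1.2508 0.6133 0.3246] w 0.09286738299980542 t 1.7667
shift mm [-406.3539    0.3854  411.2699] units [-0.5079  0.0005  0.5141] yaw deg -0.15302795525562374 units -0.0008501553069756874
```

```bash
python3 -m inch '1 -0.02 0 0.045 0; 1 -0.02 0 0.045 0; 1 -0.03 0 0.04 0; 1 -0.034 0 0.036 0; 1 -0.034 0 0.036 0; 1 -0.034 0 0.036 0; 1 -0.034 0 0.034 0; 1 -0.034 0 0.034 0; 1 -0.034 0 0.034 0; 1 -0.034 0 0.034 0'
python3 -c "
from h import *
rel([.609,.2215,.302],15.3)"
```

```text
clock: 2.6
tcp_pos: [0.5448, 0.0541, 0.2989]
ee_rot: [0.561, -0.438, 0.426, -0.559]
ft_force: [0.9, -1.1, 0.8]
width: 0.093
tcp [0.5448 0.0541 0.2989] jaw hdg 14.71 tilt [-0.0144  0.0082 -0.9999] q [ 0.1843  0.4406 -0.5289  1.9812  0.2857  0.806  -0.2483] F [ 0.9114 -1.0762  0.7888] w 0.09303509038441606 t 2.6
shift mm [-145.63     -2.6038  104.5555] units [-0.182  -0.0033  0.1307] yaw deg -0.5924366096356266 units -0.0032913144979757033
```

```bash
python3 -m inch '1 -0.036 0 0.026 -0.002; 1 -0.036 0 0.026 -0.001; 1 -0.036 0 0.026 0; 1 -0.036 0 0.026 0; 1 -0.02 0 0.016 0; 1 -0.01 0 0.006 0; 1 0 0 0 0; 1 0 0 0 0;1 0 0 0 0; 1 0 0 0 0'
cat >> h.py <<'E'
def relg(p,jaw,off=.065):
    s=read_state();M=R.from_quat(s["ee_rot"]).as_matrix()
    print("grasp pt",s["tcp_pos"]+off*M[:,1]); rel(np.array(p)-off*M[:,1],jaw)
E
python3 - <<'E'
from h import *
import cv2
relg([.609,.2215,.072],15.3)
for n in("scene","top"): cv2.imwrite(f"pics/{n}1.png",camera(n)[:,:,::-1])
s=cv2.imread("pics/scene1.png");cv2.imwrite("pics/z5.png",cv2.resize(s[170:290,320:460],None,fx=5,fy=5,interpolation=2))
E
```

```text
clock: 3.43
tcp_pos: [0.6078, 0.2289, 0.2956]
ee_rot: [0.565, -0.435, 0.42, -0.562]
ft_force: [0.7, -1.5, -0.0]
width: 0.093
grasp pt [0.60651523 0.22946038 0.23059093]
tcp [0.6078 0.2289 0.2956] jaw hdg 15.65 tilt [-0.0194  0.009  -0.9998] q [-0.1073  0.565  -0.5119  1.7578  0.3142  0.9155 -0.4759] F [ 0.6632 -1.49   -0.0262] w 0.09300141364091698 t 3.4333
shift mm [ 10.5421 158.4346   2.8236] units [0.0132 0.198  0.0035] yaw deg 0.34880480975903083 units 0.0019378044986612824
```

View pics/z5.png

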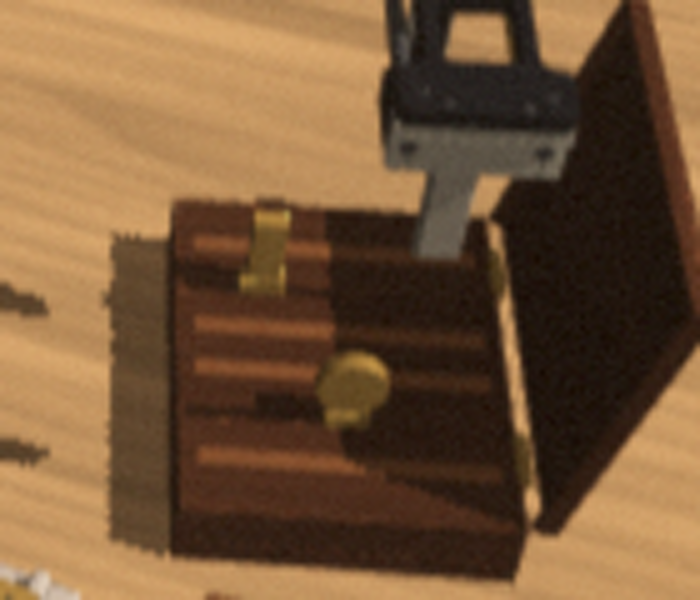

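View pics/top1.png

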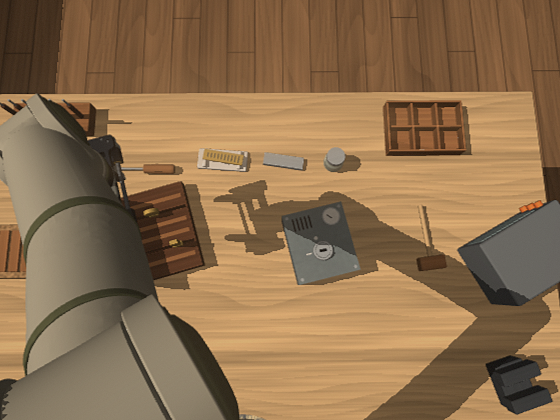

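Scene view: the fingers hang left and up of the round key (finger tip at px ~(440,240) in the crop, key bow at (352,388)). The top view is blocked by the arm. I'll descend part way with the corrections.

```bash
python3 -m inch '1 0.005 0.01 0.002 0.001; 1 0.005 0.02 0.002 0; 1 0.003 0.02 0 0; 1 0 0.02 0 0; 1 0 0.02 0 0; 1 0 0.02 0 0; 1 0 0.01 0 0; 1 0 0 0 0; 1 0 0 0 0; 1 0 0 0 0'
python3 - <<'E'
from h import *
import cv2
relg([.609,.2215,.072],15.3)
for n in("scene",): cv2.imwrite(f"pics/{n}2.png",camera(n)[:,:,::-1])
s=cv2.imread("pics/scene2.png");cv2.imwrite("pics/z6.png",cv2.resize(s[170:290,320:460],None,fx=5,fy=5,interpolation=2))
E
```

```text
clock: 4.37
tcp_pos: [0.6147, 0.2092, 0.1949]
ee_rot: [0.562, -0.438, 0.426, -0.558]
ft_force: [0.1, -0.3, 0.3]
width: 0.093
grasp pt [0.61370687 0.20958277 0.12994768]
tcp [0.6147 0.2092 0.1949] jaw hdg 14.71 tilt [-0.0155  0.0061 -0.9999] q [-0.1224  0.6737 -0.4476  1.8409  0.3977  0.7284 -0.5315] F [ 0.0519 -0.2532  0.2892] w 0.09297979882669898 t 4.3667
shift mm [-12.1478  58.086   -0.7453] units [-0.0152  0.0726 -0.0009] yaw deg -0.5890085432750709 units -0.003272269684861505
```

View pics/z6.png

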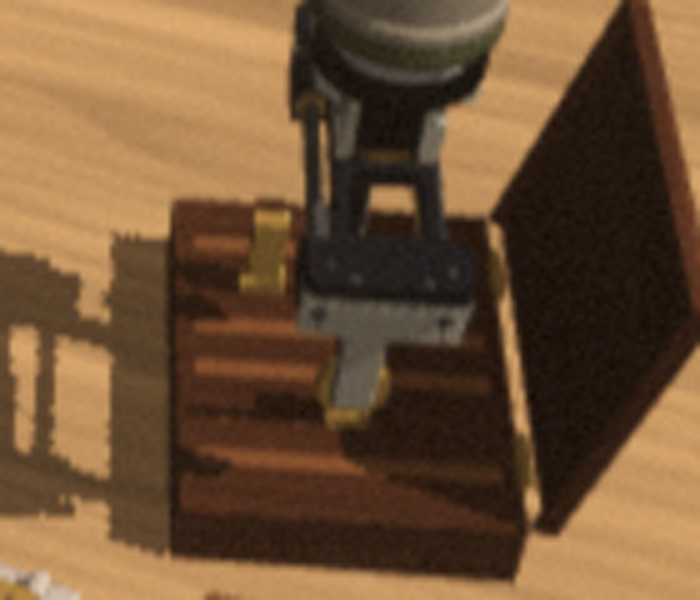

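```bash
python3 -m inch '1 -0.005 0 0 -0.002; 1 -0.004 0 0 0; 1 -0.002 0.01 0 0; 1 0 0.01 0 0; 1 0 0.01 0 0; 1 0 0.008 0 0; 1 0 0 0 0; 1 0 0 0 0; 1 0 0 0 0; 1 0 0 0 0'
python3 - <<'E'
from h import *
relg([.609,.2215,.072],15.3)
E
```

```text
clock: 5.25
tcp_pos: [0.6125, 0.22, 0.1637]
ee_rot: [0.562, -0.435, 0.425, -0.561]
ft_force: [-0.5, 0.9, -0.2]
width: 0.0932
grasp pt [0.61175107 0.22047342 0.09874227]
tcp [0.6125 0.22   0.1637] jaw hdg 15.16 tilt [-0.012   0.0077 -0.9999] q [-0.1548  0.7119 -0.4246  1.8581  0.4272  0.6698 -0.5648] F [-0.461   0.8718 -0.2487] w 0.0932012759340284 t 5.25
shift mm [-1.4277 26.7804 -2.1319] units [-0.0018  0.0335 -0.0027] yaw deg -0.14268246216991542 units -0.0007926803453884191
```

```bash
python3 -m inch '1 -0.001 0.006 -0.001 -0.001; 1 0 0.008 -0.001 0; 1 0 0.008 0 0; 1 0 0.006 0 0; 1 0 0.004 0 0; 1 0 0 0 0; 1 0 0 0 0; 1 0 0 0 0; 1 0 0 0 0; 1 0 0 0 0'
python3 - <<'E'
from h import *
import cv2
relg([.609,.2215,.072],15.3)
for n in("scene",): cv2.imwrite(f"pics/{n}3.png",camera(n)[:,:,::-1])
s=cv2.imread("pics/scene3.png");cv2.imwrite("pics/z7.png",cv2.resize(s[180:280,340:450],None,fx=6,fy=6,interpolation=2))
E
```

```text
clock: 6.08
tcp_pos: [0.6105, 0.2204, 0.1357]
ee_rot: [0.562, -0.434, 0.424, -0.562]
ft_force: [0.3, 0.5, -0.4]
width: 0.0932
grasp pt [0.60977303 0.22095111 0.07068392]
tcp [0.6105 0.2204 0.1357] jaw hdg 15.33 tilt [-0.0115  0.0079 -0.9999] q [-0.1717  0.7455 -0.4016  1.8761  0.453   0.6172 -0.5862] F [ 0.2771  0.4594 -0.3719] w 0.09320414233762425 t 6.0833
shift mm [-0.7477 -1.3027 -0.6122] units [-0.0009 -0.0016 -0.0008] yaw deg 0.03294380089783999 units 0.00018302111609911107
```

View pics/z7.png

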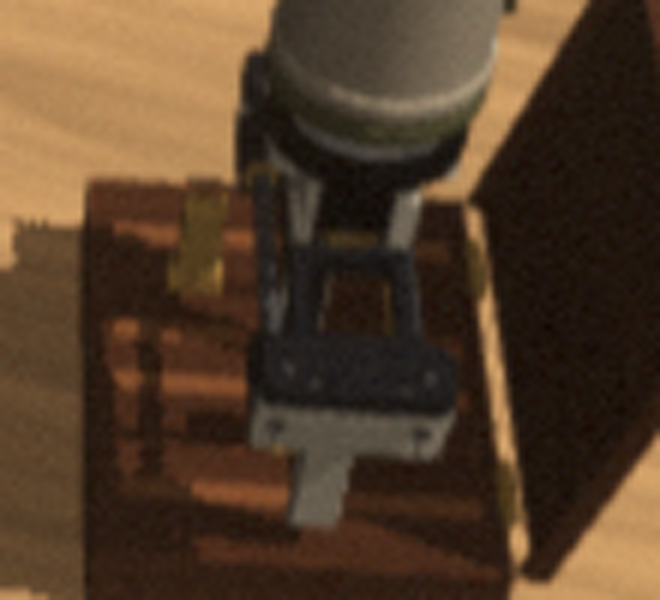

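The near finger hides the key, and the gripper sits over groove 1. Closing.

```bash
python3 -m inch '-1 0 0 0 0; -1 0 0 0 0; -1 0 0 0 0; -1 0 0 0 0; -1 0 0 0 0; -1 0 0 0 0; -1 0 0 0 0; -1 0 0 0 0; -1 0 0 0 0; -1 0 0 0 0' 30
python3 - <<'E'
from h import *
relg([.609,.2215,.072],15.3)
E
```

```text
clock: 6.97
tcp_pos: [0.6109, 0.2205, 0.1365]
ee_rot: [-0.562, 0.434, -0.424, 0.562]
ft_force: [-0.1, 0.0, 0.3]
width: 0.031
grasp pt [0.61022083 0.22099517 0.07152004]
tcp [0.6109 0.2205 0.1365] jaw hdg 15.32 tilt [-0.0102  0.0083 -0.9999] q [-0.1714  0.7444 -0.4018  1.8757  0.4529  0.6173 -0.5861] F [-0.1335  0.0112  0.3136] w 0.03099553653861196 t 6.9667
shift mm [-0.8145 -0.4633 -1.0477] units [-0.001  -0.0006 -0.0013] yaw deg 0.02068185594251304 units 0.00011489919968062799
```

```bash
python3 -m inch '-1 0 0 0 0; -1 0 0 0 0; -1 0 0 0 0; -1 0 0 0 0; -1 0 0 0 0; -1 0 0 0 0; -1 0 0 0 0; -1 0 0 0 0; -1 0 0 0 0; -1 0 0 0 0' 40
python3 - <<'E'
from h import *
relg([.609,.2215,.072],15.3)
E
```

```text
clock: 7.8
tcp_pos: [0.6109, 0.2205, 0.1365]
ee_rot: [-0.562, 0.434, -0.424, 0.562]
ft_force: [-0.6, 0.9, 0.1]
width: 0.0099
grasp pt [0.61019318 0.22101041 0.07148262]
tcp [0.6109 0.2205 0.1365] jaw hdg 15.32 tilt [-0.0103  0.0083 -0.9999] q [-0.1714  0.7444 -0.4018  1.8757  0.4529  0.6173 -0.5861] F [-0.6439  0.8843  0.1207] w 0.009906496797806799 t 7.8
shift mm [-0.7929 -0.501  -1.0254] units [-0.001  -0.0006 -0.0013] yaw deg 0.019631050994973975 units 0.00010906139441652208
```

Width is 9.9 mm, which matches the bow thickness. Lifting.

```bash
python3 -m inch '-1 0 -0.006 0 0; -1 0 -0.012 0 0; -1 0 -0.02 0 0; -1 0 -0.025 0 0; -1 0 -0.025 0 0; -1 0 -0.025 0 0; -1 0 -0.02 0 0; -1 0 -0.01 0 0; -1 0 0 0 0; -1 0 0 0 0' 40
python3 - <<'E'
from h import *
import cv2
relg([.5128,-.195,.195],14)
for n in("scene",): cv2.imwrite(f"pics/{n}4.png",camera(n)[:,:,::-1])
s=cv2.imread("pics/scene4.png");cv2.imwrite("pics/z8.png",cv2.resize(s[150:290,320:470],None,fx=4,fy=4,interpolation=2))
E
```

```text
clock: 8.63
tcp_pos: [0.6113, 0.2194, 0.2608]
ee_rot: [-0.562, 0.433, -0.424, 0.562]
ft_force: [-0.3, 0.7, -1.0]
width: 0.0097
grasp pt [0.61058791 0.21998977 0.19578504]
tcp [0.6113 0.2194 0.2608] jaw hdg 15.37 tilt [-0.0106  0.0084 -0.9999] q [-0.1076  0.5982 -0.4917  1.7945  0.3471  0.8419 -0.4937] F [-0.325   0.7352 -0.9501] w 0.009661793097008183 t 8.6333
shift mm [ 374.2196   -1.6662 -204.2952] units [ 0.4678 -0.0021 -0.2554] yaw deg 1.3736562642863248 units 0.007631423690479582
```

View pics/z8.png

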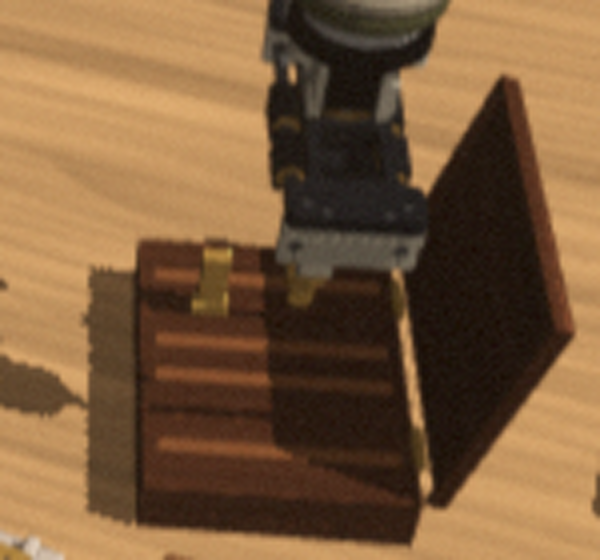

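The key has come out of the groove in the jaws (blade at crop (300,290)); the slim key is still in place. Moving to above the switch.

```bash
python3 -m inch '-1 0.02 0 -0.011 0; -1 0.042 0 -0.023 0.002; -1 0.044 0 -0.024 0.002; -1 0.044 0 -0.024 0; -1 0.044 0 -0.024 0; -1 0.044 0 -0.024 0; -1 0.044 0 -0.024 0; -1 0.044 0 -0.024 0; -1 0.04 0 -0.022 0; -1 0.02 0 -0.01 0' 40
python3 - <<'E'
from h import *
relg([.5128,-.195,.195],14)
E
```

```text
clock: 9.52
tcp_pos: [0.5215, -0.1282, 0.2462]
ee_rot: [0.564, -0.439, 0.418, -0.561]
ft_force: [0.1, -0.4, -0.9]
width: 0.0098
grasp pt [ 0.5197842  -0.12719493  0.1812415 ]
tcp [ 0.5215 -0.1282  0.2462] jaw hdg 15.42 tilt [-0.0262  0.0148 -0.9995] q [ 0.5068  0.5042 -0.5163  2.0461  0.3539  0.7071  0.0342] F [ 0.1132 -0.4254 -0.9197] w 0.009785421459059787 t 9.5167
shift mm [ 63.2118 -14.575  -25.0488] units [ 0.079  -0.0182 -0.0313] yaw deg 1.4195410712855505 units 0.007886339284919726
```

```bash
python3 -m inch '-1 0.016 -0.003 -0.006 0.003; -1 0.016 -0.003 -0.006 0.002; -1 0.014 -0.003 -0.005 0; -1 0.01 -0.002 -0.004 0; -1 0.006 -0.001 -0.002 0; -1 0.002 0 0 0; -1 0 0 0 0; -1 0 0 0 0; -1 0 0 0 0; -1 0 0 0 0' 40
python3 - <<'E'
from h import *
relg([.5128,-.195,.165],14)
import cv2
for n in("scene","top"): cv2.imwrite(f"pics/{n}5.png",camera(n)[:,:,::-1])
s=cv2.imread("pics/scene5.png");cv2.imwrite("pics/z9.png",cv2.resize(s[130:240,200:300],None,fx=5,fy=5,interpolation=2))
E
```

```text
clock: 10.35
tcp_pos: [0.5115, -0.1896, 0.2481]
ee_rot: [0.561, -0.45, 0.42, -0.554]
ft_force: [1.3, -0.2, -0.2]
width: 0.0096
grasp pt [ 0.50899362 -0.1884449   0.1831799 ]
tcp [ 0.5115 -0.1896  0.2481] jaw hdg 14.11 tilt [-0.0388  0.0184 -0.9991] q [ 0.6149  0.5137 -0.5117  2.0186  0.3466  0.7386  0.1347] F [ 1.3113 -0.1869 -0.213 ] w 0.009627313519746534 t 10.35
shift mm [ 7.7768 17.8948  2.6949] units [0.0097 0.0224 0.0034] yaw deg 0.10510335388948988 units 0.0005839075216082771
```

View pics/z9.png

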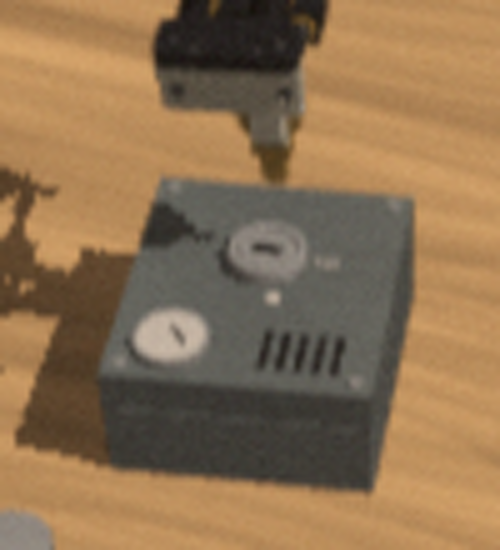

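View pics/top5.png

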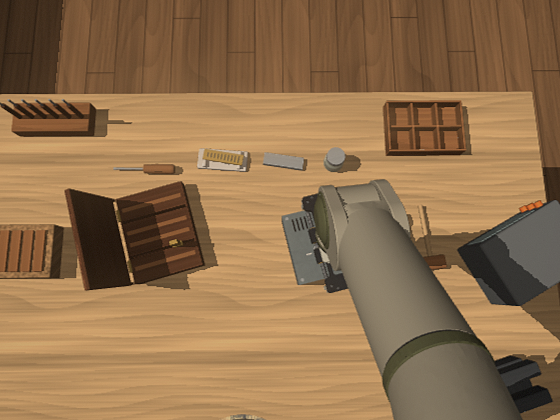

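The top view shows only the slim key left in the case, and the arm hides the switch. In the scene view the key is above the switch, with its blade tip near (255,166) and the slot at (252.6,179.5). I'll check this against the kinematics.

Run:
```python
from h import *
import cv2
s=read_state();M=R.from_quat(s["ee_rot"]).as_matrix();g=s["tcp_pos"]+.065*M[:,1]
im=cv2.imread("pics/scene5.png")[130:200,225:290]
k=9;im=cv2.resize(im,None,fx=k,fy=k,interpolation=2)
def mk(p,c):
    u=proj("scene",p);print(u); cv2.circle(im,tuple(int(v) for v in ((u-[225,130]+.5)*k)),3,c,-1)
for off,w in((.0045,.018),(.0535,.005),(.0495,.005),(.0495,.007),(.0315,.011),(.0215,.011)):
    for sg in(-1,1): mk(g+off*M[:,1]+sg*w*M[:,0],(0,0,255) if w<.008 else(255,0,0))
mk([.5128,-.195,.083],(0,255,0))
cv2.imwrite("pics/z10.png",im)
```

```text
[260.0743761  151.46510681]
[246.88610749 150.81748458]
[256.65930614 165.08262424]
[253.09027743 164.89548708]
[256.55118705 163.9790241 ]
[252.97463721 163.79244053]
[257.26723889 164.01637952]
[252.26006823 163.75516247]
[258.22838223 159.06449418]
[250.28463657 158.65966836]
[257.96234628 156.22952205]
[249.97612392 155.82796909]
[252.37535742 178.55650181]
```

View pics/z10.png

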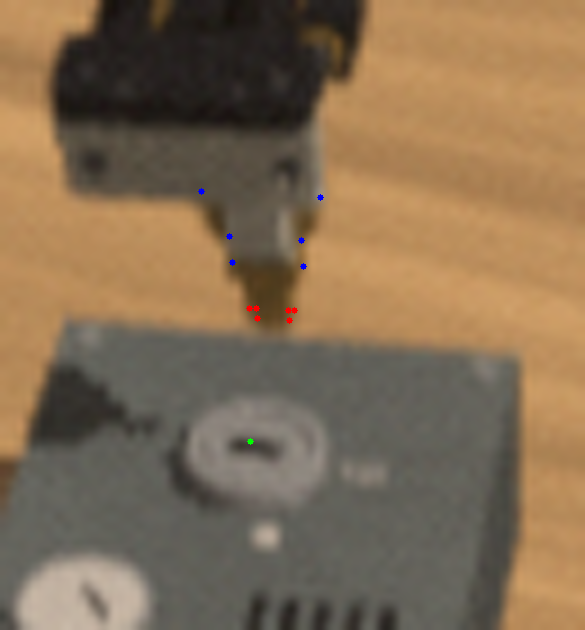

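Run:
```python
from h import *
import cv2
def cen(f,u0,u1,v0,v1):
    g=cv2.cvtColor(cv2.imread(f),cv2.COLOR_BGR2GRAY)[v0:v1,u0:u1].astype(float)
    w=np.clip(0.75*np.median(g)-g,0,None);vv,uu=np.mgrid[v0:v1,u0:u1];u=(w*uu).sum()/w.sum();v=(w*vv).sum()/w.sum()
    C=np.cov(np.vstack([uu.ravel(),vv.ravel()]),aweights=w.ravel()+1e-9);e,E=np.linalg.eigh(C);print(f,u,v,E[:,1]);print(g.astype(int));return u,v,E[:,1]
for n,f,b in(("top","pics/top0.png",(317,329,246,254)),("scene","pics/scene0.png",(247,259,176,184)),("scene","pics/scene5.png",(247,259,176,184))):
    u,v,d=cen(f,*b);p=atz(n,u,v,.083);q=atz(n,u+3*d[0],v+3*d[1],.083);print(p,np.degrees(np.arctan2(*(q-p)[[1,0]])))
```

```text
pics/top0.png 322.7483047467092 249.82409254088552 [-0.98524758  0.17113504]
[[128 141 138 138 138 138 139 140 138 139 139 136]
 [135 140 140 140 140 144 145 146 147 142 141 137]
 [141 141 145 149 152 135 105  92  78 113 142 140]
 [140 144 109  63  65  56  40  33  21  64 125 143]
 [141 142  98  23  16  19  17  17  13  48 118 143]
 [141 142 107  38  22  57  70  90 123 136 138 141]
 [141 141 140 136 138 139 139 140 143 143 140 139]
 [133 142 139 143 143 142 143 141 139 137 140 141]]
[ 0.51194846 -0.19522744  0.083     ] 99.2529235775992
pics/scene0.png 252.65237366003063 179.30857580398163 [-0.98198786  0.18894401]
[[112 123 128 128 124 131 121 120 120 117 120 117]
 [131 128 132 131 126 127 127 127 130 124 120 114]
 [128 129 129 111  95  98 101 109 120 123 128 119]
 [117 123 128  90  61  59  64  68  84 108 129 128]
 [119 122 127 108  94  94  92  78  80 112 126 133]
 [124 117 129 127 129 124 124 116 113 129 127 128]
 [111 120 126 122 125 128 129 129 128 122 128 133]
 [ 87 107 120 121 122 128 125 129 128 129 130 131]]
[ 0.51549833 -0.19297101  0.083     ] -52.736044566141125
pics/scene5.png 252.5645390070922 179.36808510638298 [-0.96515346  0.26168455]
[[117 131 133 133 131 133 127 124 122 119 122 123]
 [131 133 132 129 133 129 131 136 133 134 125 117]
 [130 134 133 120 104 106 110 115 125 127 134 122]
 [121 131 136  97  61  61  65  72  91 112 135 136]
 [124 125 133 115 102 100  95  80  84 114 135 137]
 [127 126 135 132 132 134 132 121 115 130 134 136]
 [119 129 131 129 131 137 133 135 134 131 137 137]
 [ 89 109 124 127 125 134 135 133 136 132 136 137]]
[ 0.51582088 -0.19310051  0.083     ] -46.433393481586776
```

```bash
python3 - <<'E'
from h import *
relg([.5132,-.1943,.091],11,.1185)
E
python3 -m inch '-1 0.002 0.002 0.003 0.006; -1 0.002 0.006 0.002 0.006; -1 0.001 0.008 0 0.003; -1 0 0.008 0 0; -1 0 0.008 0 0; -1 0 0.006 0 0; -1 0 0.003 0 0; -1 0 0 0 0; -1 0 0 0 0; -1 0 0 0 0' 40
python3 - <<'E'
from h import *
relg([.5132,-.1943,.091],11,.1185)
E
```

```text
grasp pt [ 0.50695443 -0.18754452  0.12984289]
tcp [ 0.5115 -0.1897  0.2482] jaw hdg 14.1 tilt [-0.0386  0.0183 -0.9991] q [ 0.615   0.5135 -0.5117  2.0185  0.3466  0.7387  0.1349] F [-0.0239  0.3638 -0.4271] w 0.010091053275314054 t 10.45
shift mm [ 9.1216 38.4426  5.69  ] units [0.0114 0.0481 0.0071] yaw deg 3.1045276810027076 units 0.017247376005570598
clock: 11.28
tcp_pos: [0.5154, -0.1912, 0.2106]
ee_rot: [0.55, -0.464, 0.434, -0.542]
ft_force: [0.6, -0.3, -1.1]
width: 0.01
grasp pt [ 0.51066136 -0.1889971   0.09225447]
tcp [ 0.5154 -0.1912  0.2106] jaw hdg 11.2 tilt [-0.04   0.019 -0.999] q [ 0.5781  0.5655 -0.4647  2.0403  0.3797  0.6647  0.058 ] F [ 0.5928 -0.3197 -1.0878] w 0.010018724539035196 t 11.2833
shift mm [5.7246 1.0512 1.5043] units [0.0072 0.0013 0.0019] yaw deg 0.19658528759640603 units 0.0010921404866467003
```

```bash
python3 -m inch '-1 0.003 0 0.001 0; -1 0.002 0 0.001 0; -1 0.001 0 0 0; -1 0 0 0 0; -1 0 0 0 0; -1 0 0 0 0; -1 0 0 0 0; -1 0 0 0 0; -1 0 0 0 0; -1 0 0 0 0' 40
cat > ov.py <<'E'
from h import *
import cv2,sys
def ov(name,slot):
    relg([slot[0],slot[1],.091],11,.1185)
    im=camera("scene")[:,:,::-1];cv2.imwrite(f"pics/{name}_raw.png",im)
    s=read_state();M=R.from_quat(s["ee_rot"]).as_matrix();g=s["tcp_pos"]+.065*M[:,1]
    k=10;im=cv2.resize(im[140:200,225:295],None,fx=k,fy=k,interpolation=2)
    def mk(p,c):
        u=proj("scene",p); cv2.circle(im,tuple(int(v) for v in ((u-[225,140]+.5)*k)),2,c,-1)
    for off,w in((.0045,.018),(.0535,.005),(.0495,.007),(.0315,.007),(.0315,.011),(.0215,.011)):
        for sg in(-1,1): mk(g+off*M[:,1]+sg*w*M[:,0],(0,0,255) if w<.008 else(255,0,0))
    mk([*slot,.083],(0,255,0))
    cv2.imwrite(f"pics/{name}.png",im)
E
python3 -c "
from ov import *
ov('a1',[.5132,-.1943])"
```

```text
clock: 12.12
tcp_pos: [0.5186, -0.1966, 0.2117]
ee_rot: [0.55, -0.463, 0.435, -0.542]
ft_force: [-0.4, 0.1, -0.5]
width: 0.0099
grasp pt [ 0.51409116 -0.19440707  0.09329049]
tcp [ 0.5186 -0.1966  0.2117] jaw hdg 11.16 tilt [-0.0379  0.0181 -0.9991] q [ 0.5848  0.568  -0.4646  2.03    0.3797  0.6705  0.0665] F [-0.3656  0.0705 -0.4816] w 0.009859775543165987 t 12.1167
shift mm [-0.2193  2.3242 -0.776 ] units [-0.0003  0.0029 -0.001 ] yaw deg 0.16152853672650735 units 0.0008973807595917075
```

View pics/a1.png

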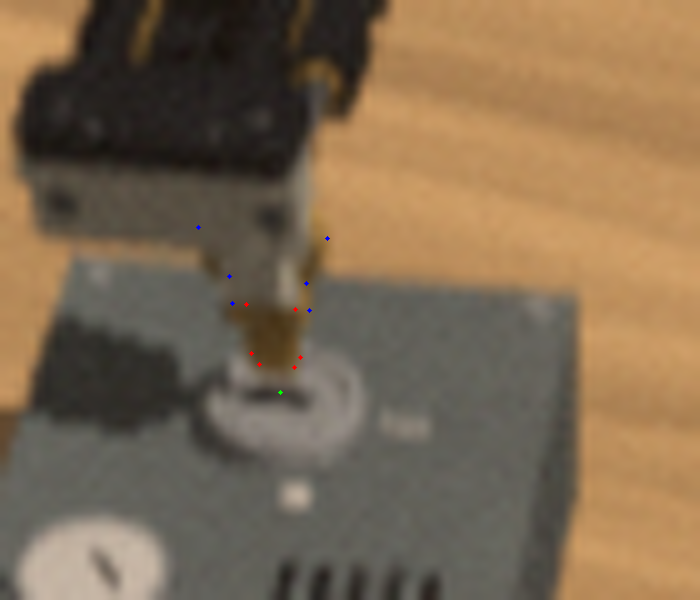

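In the image the blade tip centre is about (275,372) and the slot about (277,398). The model gives tip (277,366) and slot (280,392), so the offset between them matches to under 1 mm. I'll descend gently.

```bash
python3 -m inch '-1 0 0.004 0 0; -1 0 0.004 0 0; -1 0 0.004 0 0; -1 0 0.004 0 0; -1 0 0.004 0 0; -1 0 0.003 0 0; -1 0 0 0 0; -1 0 0 0 0; -1 0 0 0 0; -1 0 0 0 0' 40
python3 -c "
from ov import *
ov('a2',[.5132,-.1943])"
```

```text
clock: 13.0
tcp_pos: [0.5169, -0.1963, 0.195]
ee_rot: [0.551, -0.463, 0.435, -0.541]
ft_force: [0.2, -0.2, 0.3]
width: 0.0095
grasp pt [ 0.51221287 -0.19459526  0.07664939]
tcp [ 0.5169 -0.1963  0.195 ] jaw hdg 11.13 tilt [-0.0395  0.0142 -0.9991] q [ 0.5685  0.5884 -0.4449  2.0461  0.4025  0.6352  0.0446] F [ 0.2479 -0.2045  0.2717] w 0.009515707929229107 t 13.0
shift mm [ -0.4083 -14.3728   0.5083] units [-0.0005 -0.018   0.0006] yaw deg 0.13496991964171912 units 0.0007498328868984395
```

View pics/a2.png

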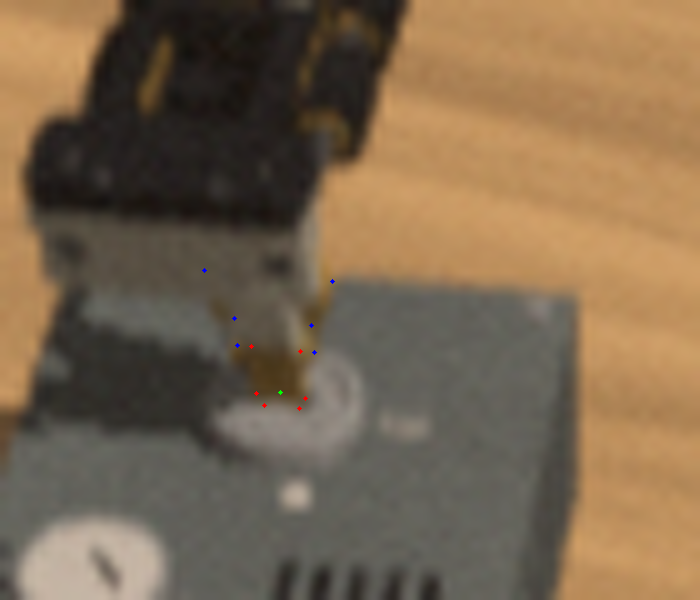

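The tip is about 6 mm below the mouth with no force, so it has entered. Continuing down.

```bash
python3 -m inch '-1 0 0.003 0.0005 0; -1 0 0.004 0.0005 0; -1 0 0.004 0.0003 0; -1 0 0.004 0 0; -1 0 0.003 0 0; -1 0 0.002 0 0; -1 0 0 0 0; -1 0 0 0 0; -1 0 0 0 0; -1 0 0 0 0' 40
python3 -c "
from ov import *
ov('a3',[.5132,-.1943])"
```

```text
clock: 13.88
tcp_pos: [0.5165, -0.1958, 0.1795]
ee_rot: [0.552, -0.463, 0.435, -0.54]
ft_force: [-1.7, -0.1, 2.7]
width: 0.0097
grasp pt [ 0.51158515 -0.19441987  0.06110375]
tcp [ 0.5165 -0.1958  0.1795] jaw hdg 11.1 tilt [-0.0416  0.0117 -0.9991] q [ 0.5525  0.6095 -0.4262  2.0573  0.4226  0.6048  0.0247] F [-1.7329 -0.0587  2.6919] w 0.009681875606051545 t 13.8833
shift mm [ -0.3901 -29.9341   0.4522] units [-0.0005 -0.0374  0.0006] yaw deg 0.10312736811690115 units 0.000572929822871673
```

View pics/a3.png

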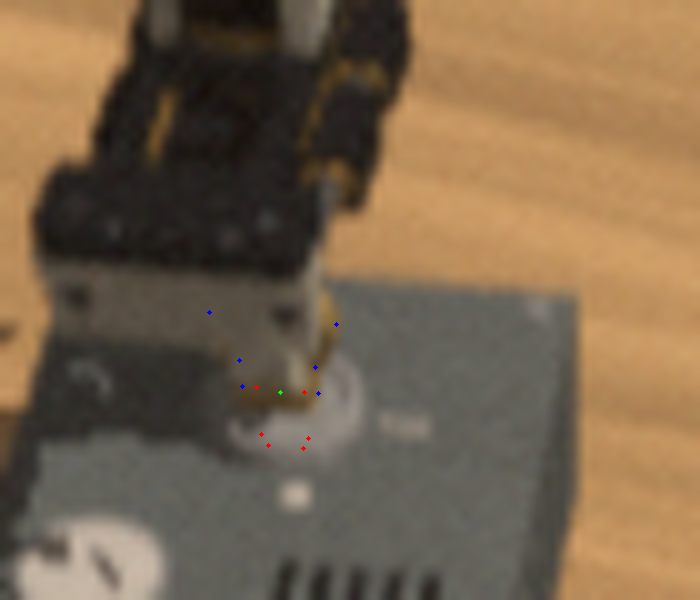

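Nominal seating depth is reached with 2.7 N of contact, and the shoulder sits at the plug. I'll press slightly to confirm.

```bash
python3 -m inch '-1 0 0.002 0 0; -1 0 0.002 0 0; -1 0 0.001 0 0; -1 0 0 0 0; -1 0 0 0 0; -1 0 0 0 0; -1 0 0 0 0; -1 0 0 0 0; -1 0 0 0 0; -1 0 0 0 0' 40
python3 -c "
from ov import *
ov('a4',[.5132,-.1943])"
```

```text
clock: 14.77
tcp_pos: [0.5166, -0.1955, 0.1794]
ee_rot: [0.553, -0.463, 0.436, -0.539]
ft_force: [-1.8, -0.6, 4.9]
width: 0.0097
grasp pt [ 0.51165039 -0.19446519  0.06101806]
tcp [ 0.5166 -0.1955  0.1794] jaw hdg 11.07 tilt [-0.0416  0.0087 -0.9991] q [ 0.5487  0.6089 -0.4233  2.0581  0.4252  0.6038  0.0206] F [-1.8139 -0.5575  4.9291] w 0.009731101829391573 t 14.7667
shift mm [ -0.3621 -30.0179   0.3766] units [-0.0005 -0.0375  0.0005] yaw deg 0.07459106974931728 units 0.00041439483194065157
```

Seated: it no longer moves down and the force is 4.9 N. Turning clockwise, which is positive about the tool's y since that axis points down.

```bash
python3 -m inch '-1 0 0 0 0.01; -1 0 0 0 0.02; -1 0 0 0 0.02; -1 0 0 0 0.02; -1 0 0 0 0.02; -1 0 0 0 0.02; -1 0 0 0 0.02; -1 0 0 0 0.02; -1 0 0 0 0.01; -1 0 0 0 0' 40
python3 -c "
from ov import *
ov('a5',[.5132,-.1943])
print(read_state()['wrist_torque'])"
```

```text
clock: 15.65
tcp_pos: [0.5169, -0.1954, 0.1794]
ee_rot: [-0.42, 0.588, -0.565, 0.399]
ft_force: [-2.4, -0.0, 4.9]
width: 0.0097
grasp pt [ 0.51187401 -0.19428736  0.06102077]
tcp [ 0.5169 -0.1954  0.1794] jaw hdg -19.24 tilt [-0.0421  0.0093 -0.9991] q [ 0.4467  0.5902 -0.2734  2.0639  0.2835  0.5667 -0.3655] F [-2.3568 -0.045   4.9031] w 0.009654537221733627 t 15.65
shift mm [ -0.2714 -30.0073  -0.0276] units [-0.0003 -0.0375 -0.    ] yaw deg -30.2350783474933 units -0.16797265748607387
[-0.177   0.5531  0.0328]
```

View pics/a5.png

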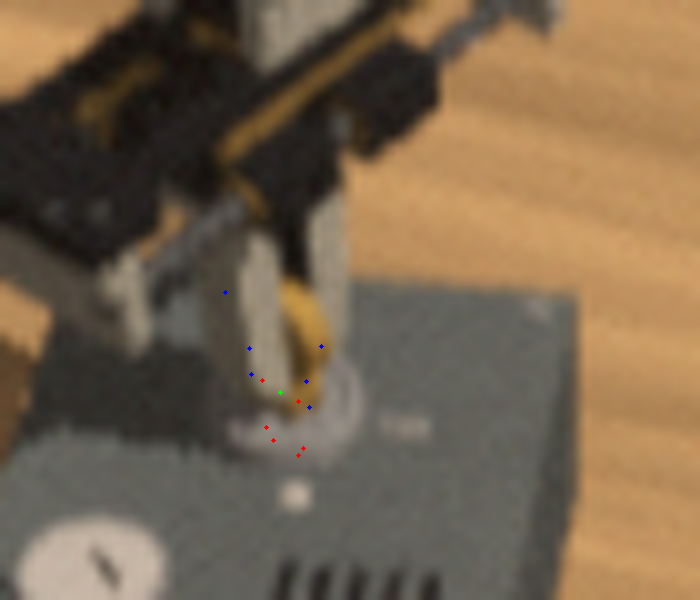

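The bow turned with the fingers and stays seated, and the wrist torque of 0.033 N m fits the switch friction. Continuing.

```bash
python3 -m inch '-1 0 0 0 0.01; -1 0 0 0 0.02; -1 0 0 0 0.025; -1 0 0 0 0.025; -1 0 0 0 0.025; -1 0 0 0 0.025; -1 0 0 0 0.025; -1 0 0 0 0.02; -1 0 0 0 0.01; -1 0 0 0 0' 40
python3 -c "
from ov import *
ov('a6',[.5132,-.1943])
print(read_state()['wrist_torque'])"
```

```text
clock: 16.53
tcp_pos: [0.5174, -0.1959, 0.1795]
ee_rot: [-0.234, 0.679, -0.664, 0.208]
ft_force: [-1.7, -0.5, 5.2]
width: 0.01
grasp pt [ 0.51252097 -0.19481227  0.06107267]
tcp [ 0.5174 -0.1959  0.1795] jaw hdg -53.62 tilt [-0.0409  0.0095 -0.9991] q [ 0.3298  0.5798 -0.1027  2.0707  0.1109  0.5383 -0.7892] F [-1.6592 -0.4616  5.2396] w 0.009985462168290674 t 16.5333
shift mm [ -0.0346 -29.9238  -0.9649] units [-0.     -0.0374 -0.0012] yaw deg -64.6156734002018 units -0.3589759633344544
[-0.1028  0.5525 -0.0159]
```

```bash
python3 -m inch '-1 0 0 0 0.01; -1 0 0 0 0.015; -1 0 0 0 0.015; -1 0 0 0 0.015; -1 0 0 0 0.015; -1 0 0 0 0.01; -1 0 0 0 0.01; -1 0 0 0 0; -1 0 0 0 0; -1 0 0 0 0' 40
python3 -c "
from ov import *
ov('a7',[.5132,-.1943])
print(read_state()['wrist_torque'])"
```

```text
clock: 17.42
tcp_pos: [0.5174, -0.1964, 0.1795]
ee_rot: [-0.141, 0.702, -0.689, 0.114]
ft_force: [-2.3, -0.0, 6.2]
width: 0.0098
grasp pt [ 0.51265954 -0.19521028  0.06108546]
tcp [ 0.5174 -0.1964  0.1795] jaw hdg -69.28 tilt [-0.0404  0.0102 -0.9991] q [ 0.2776  0.5787 -0.0255  2.0738  0.0283  0.5311 -0.9775] F [-2.3037 -0.0012  6.185 ] w 0.009773118640280735 t 17.4167
shift mm [  0.1955 -29.9011  -1.3727] units [ 0.0002 -0.0374 -0.0017] yaw deg -80.27961007118054 units -0.44599783372878077
[-0.0136  0.57    0.0397]
```

View pics/a7.png

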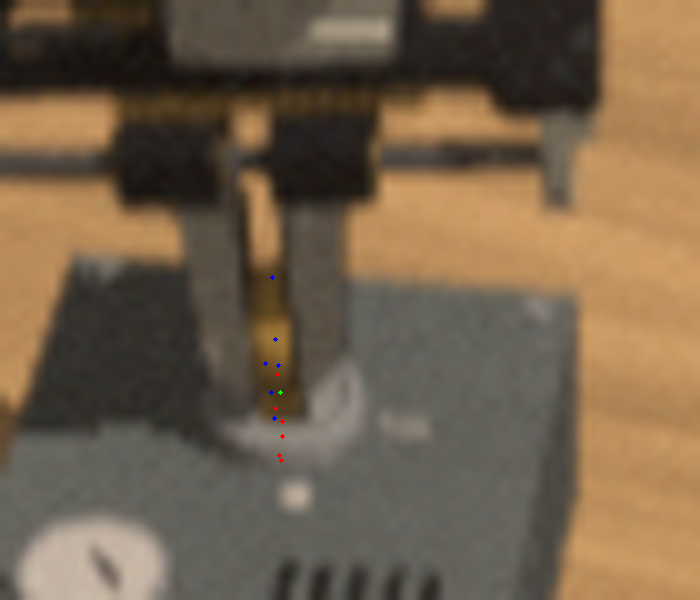

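No stop felt yet (0.04 N m is just friction). I'll turn a little further and watch the torque.

```bash
python3 -m inch '-1 0 0 0 0.005; -1 0 0 0 0.008; -1 0 0 0 0.008; -1 0 0 0 0.008; -1 0 0 0 0.005; -1 0 0 0 0; -1 0 0 0 0; -1 0 0 0 0; -1 0 0 0 0; -1 0 0 0 0' 40
python3 -c "
from ov import *
ov('a8',[.5132,-.1943])
print(read_state()['wrist_torque'])"
```

```text
clock: 18.3
tcp_pos: [0.5176, -0.1965, 0.1795]
ee_rot: [-0.111, 0.706, -0.695, 0.084]
ft_force: [-2.9, -0.7, 5.3]
width: 0.01
grasp pt [ 0.51287139 -0.19520995  0.0610892 ]
tcp [ 0.5176 -0.1965  0.1795] jaw hdg -74.15 tilt [-0.0401  0.0106 -0.9991] q [ 0.2614  0.5789 -0.0018  2.0745  0.0021  0.5297 -1.0356] F [-2.9443 -0.7205  5.2954] w 0.010028797314059248 t 18.3
shift mm [  0.5035 -29.8885  -1.4191] units [ 0.0006 -0.0374 -0.0018] yaw deg -85.14916557179966 units -0.4730509198433314
[-0.0839  0.5999  0.1455]
```

Torque has risen to 0.146 N m, so it's against the on stop. I'll unwind a touch and open.

```bash
python3 -m inch '-1 0 0 0 -0.006; -1 0 0 0 0; 1 0 0 0 0; 1 0 0 0 0; 1 0 0 0 0; 1 0 0 0 0; 1 0 0 0 0; 1 0 0 0 0; 1 0 0 0 0; 1 0 0 0 0'
python3 -c "
from ov import *
ov('a9',[.5132,-.1943])
print(read_state()['wrist_torque'])"
```

```text
clock: 19.18
tcp_pos: [0.5195, -0.1962, 0.1785]
ee_rot: [-0.121, 0.705, -0.693, 0.096]
ft_force: [-0.3, 0.2, 0.3]
width: 0.0586
grasp pt [ 0.51509268 -0.19490472  0.06006493]
tcp [ 0.5195 -0.1962  0.1785] jaw hdg -72.35 tilt [-0.0371  0.0112 -0.9992] q [ 0.2679  0.5812 -0.012   2.0724  0.0103  0.5268 -1.0137] F [-0.2705  0.1642  0.26  ] w 0.05860478864359059 t 19.1833
shift mm [  2.606  -30.8349  -1.8283] units [ 0.0033 -0.0385 -0.0023] yaw deg -83.35064485584071 units -0.463059138088004
[-0.03   -0.0237  0.0168]
```

View pics/a9.png

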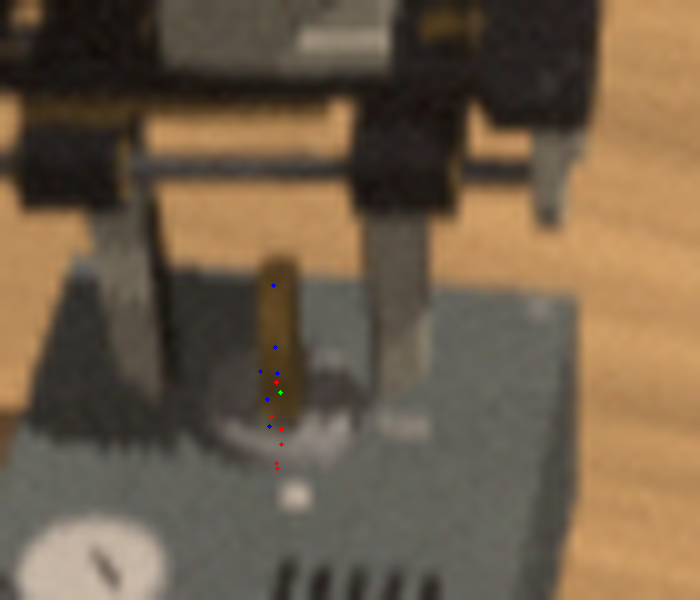

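The fingers are open and the key stands in the slot (bow about (278,262), base (285,425)), in line with the dot. I'll back up along the tool axis.

```bash
python3 -m inch '1 0 0 0 0; 1 0 -0.006 0 0; 1 0 -0.012 0 0; 1 0 -0.02 0 0; 1 0 -0.025 0 0; 1 0 -0.03 0 0; 1 0 -0.03 0 0; 1 0 -0.03 0 0; 1 0 -0.02 0 0; 1 0 0 0 0'
python3 -m inch '1 0.01 0 -0.01 0; 1 0.02 0 -0.02 0; 1 0.02 0 -0.03 0; 1 0.02 0 0.02 0; 1 0.03 0 0.02 0; 1 0.04 0 0.02 0; 1 0.04 0 0.02 0; 1 0.02 0 0.01 0; 1 0 0 0 0; 1 0 0 0 0'
python3 - <<'E'
from h import *
import cv2
rel([.5,-.2,.3],-70)
for n in("scene","top"): cv2.imwrite(f"pics/{n}9.png",camera(n)[:,:,::-1])
E
```

```text
clock: 20.07
tcp_pos: [0.5241, -0.1976, 0.3283]
ee_rot: [-0.121, 0.705, -0.693, 0.096]
ft_force: [-0.0, 0.3, 0.9]
width: 0.0934
clock: 20.9
tcp_pos: [0.364, -0.2641, 0.3289]
ee_rot: [-0.125, 0.706, -0.69, 0.096]
ft_force: [0.2, 0.4, -0.2]
width: 0.093
tcp [ 0.364  -0.2641  0.3289] jaw hdg -72.07 tilt [-0.0444  0.0165 -0.9989] q [ 0.4722  0.2492  0.0315  2.1538 -0.0012  0.7856 -0.7536] F [ 0.1747  0.3559 -0.1589] w 0.09295039982846728 t 20.9
shift mm [-150.1341   23.8477  -18.2596] units [-0.1877  0.0298 -0.0228] yaw deg -2.071814168896424 units -0.011510078716091244
```

View pics/scene9.png

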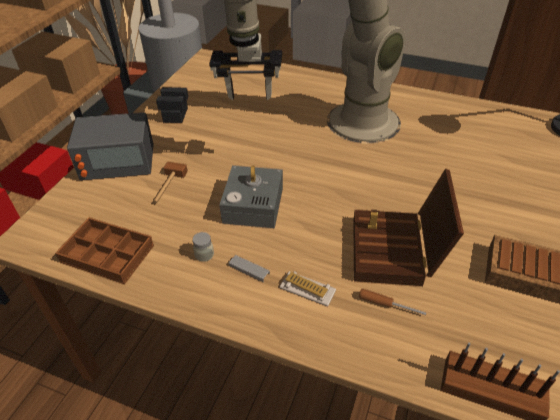

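View pics/top9.png

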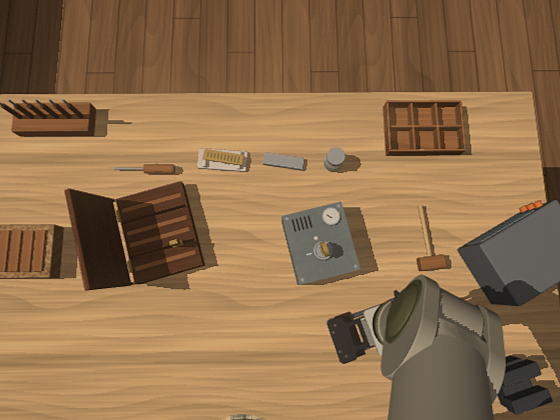

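Run:
```python
import cv2,numpy as np
t=cv2.imread("pics/top9.png")[230:270,300:345];s=cv2.imread("pics/scene9.png")[155:195,232:277]
cv2.imwrite("pics/zf.png",np.hstack([cv2.resize(i,None,fx=8,fy=8,interpolation=2) for i in(t,s)]))
```

```text
(no output)
```

View pics/zf.png

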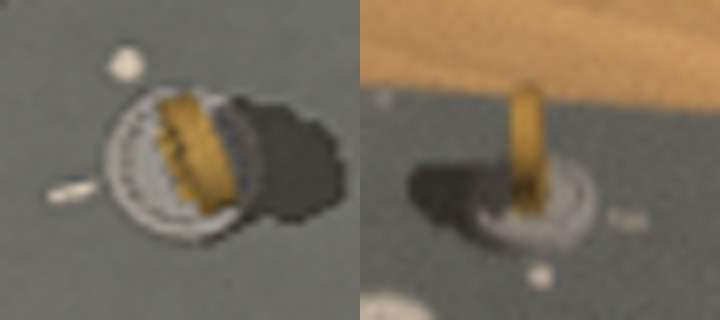

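Run:
```python
from h import *
np.set_printoptions(precision=4,suppress=True)
print(tri(("top",*z(202,153,300,230,8)),("scene",*z(528-360,92,232,155,8))))
a,b=[atz("top",*z(*p,300,230,8),.115) for p in((180,103),(222,205))];print(np.degrees(np.arctan2(*(a-b)[[1,0]])),atz("top",*z(202,153,300,230,8),.120))
print("seated top expects",proj("scene",[.5132,-.1943,.128]),z(168,88,232,155,8))
```

```text
[ 0.5104 -0.1941  0.1269]
20.83369323392618 [ 0.5113 -0.1958  0.12  ]
seated top expects [251.7581 166.3066] (252.5625, 165.5625)
```

```bash
python3 -c "
from cell import *
print(job_done())"
```

```text
the job is handed in; nothing more can be done
None
```

I took the round-bow key from the case, pushed it fully into the switch, turned it clockwise to the on stop, let go and backed the arm away. The job was handed in at about 21 s of the 58 s allowed; no verdict is reported.

**Seating:** The key stopped moving down at its full depth, with about 5 N of contact force. After release, the bow's top measured 127 mm above the desk, against 128 mm expected when home. Its position agreed with the switch axis to about 3 mm.

**Turn:** The fingers turned about 85°, and the wrist torque rose from about 0.04 to 0.15 N m at the stop. In the last top picture the bow heads about 21–24°, where the on stop puts the slot at about 28°. The difference is within the blade's play, so I estimate the switch at 1.26 rad or more. I could not read the joint directly.

**Everything else:** In the last pictures the slim key is in its groove, the lid is upright, the other objects look unmoved and the arm is clear of everything.

**Disagreements:**
- The two cameras differed by about 4 mm on the slot position. I used a point between them and checked it against the held key in the scene picture.
- The tool leaned about 0.04 rad during insertion. The moves cannot correct that, but it is well under the 0.15 rad limit.

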